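# Close the filter drawer and lock it with its push rivets

## Robot

A 7-joint arm with a two-finger parallel gripper is mounted at the origin on a cart in front of the work surface, level with it; the furniture and walls round the work are solid. World frame = base frame: x ahead of the robot, y to its left, z up, the work surface at z = 0. Lengths are in m, angles in rad, forces in N, time in s.
With the tool pointing down it reaches from about 0.425 to 0.925 m from the base axis. Payload 6.8 kg.
Tool frame: the origin (TCP) lies at the very end of the fingers, on their centre line; the grasp point (between the pads) lies 19 mm behind it (bot.grip_depth is the distance from the TCP to the grasp point, in m); z points along the fingers, y is the direction in which the jaws open and shut (so a half turn about z gives the same grasp; the last joint's range is limited). The gripper opens to 85 mm and grips with 20 to 120 N. Pads are 22 mm wide; open, the fingers measure 114 mm over their backs; the gripper's body (76 mm by 85 mm) begins 54 mm behind the grasp point. The pads swing forward as they close: fully open they stand 13 mm farther back than shut.
Start: joints at [-1.447, 0.477, 0.022, 1.555, -0.011, 1.109, -0.083], TCP at [0.155, 0.657, 0.231] pointing down, gripper open.
Joint ranges: [-2.96, 2.96], [-0.34, 2.1], [-1.41, 1.46], [0.24, 2.44], [-1.37, 4.51], [0.17, 1.92], [-2.96, 2.96]. Speed limits (rad/s): [2.39, 2.39, 3.14, 3.14, 3.14, 3.14, 3.14].

## Interface

Orientations are given as a unit quaternion [w, x, y, z].
In Python, from station import bot gives the robot as it stands.
- The arm moves only by the tool step_arm, never from a script. Its argument "increments" is a list of rows, each a list of 7 numbers: the shift along the world's x, y, z in m, then the turn, a rotation vector about the world's x, y, z in degrees, then the gripper command: -1 is fully open, 1 is shut, values between are in proportion. In form: [[dx, dy, dz, rx, ry, rz, fingers], ...]. A call has 1 to 10 rows; each row is the pose to reach, as a shift and turn from the pose commanded when the call began; what a row does not reach only later rows make up. A row lasts 1/12 s, in which the tool goes at most 41.7 mm and 7.16 degrees, less where a joint would pass 70% of its speed; a pose out of reach is approached as far as the arm can. A call with a gripper value outside its range is refused whole. The fingers move at their own pace and stop on an object; "force" is the grip in N (left out, the last holds). Time passes only in rows, so rows that repeat a pose let the fingers close. It gives the time, the measured TCP pose, the force and the opening at its end, in the units of the state.
- bot.get_obs(): the state, without advancing time (a new reading comes with each control period).
- bot.read_camera(name): name is "scene" or "top"; returns a dict with "color" (384x512x3 uint8, red, green, blue), "intrinsics" (3x3 intrinsics, pixels), "D" ([k1, k2, p1, p2, k3] as OpenCV has them; the pictures are not rectified), "extrinsics" (4x4, takes a point from camera to world coordinates). Camera axes: x right, y up, looking along -z (the intrinsics and any distortion apply to the point x, -y, -z); pixel columns grow to the right and rows downward; lengths in m; the calibration is good to about 2 mm. A picture is of the moment at which its call begins. There is no depth.
- bot.hand_in(): hands the job in, once; it reports no verdict.
Trained networks look in the newest picture that a camera, given by its name, has taken for a name from the list of things; names that differ only in an ending like _2 or _b are one class to them, and where a whole thing is asked for, a point or a joint stands for the part that bears it (a point fixed in the world has none). Each returns a list of dicts, best first, with "conf" (0 to 1); they miss things now and then, are a little off and sometimes report something else, mostly with a low value. They report only what shows in the picture. A call takes as long as a camera call.
- bot.recognise(thing, camera): "location" ([column, row] as shares, 0 to 1, of the picture: columns of its width, rows of its height, amid what is visible of it).
- bot.place_of(thing, camera): "location" ([column, row] as shares, 0 to 1, of the picture: columns of its width, rows of its height: a listed point, or the origin of a listed thing).
The state is a dict: "t": time; "q": joint angles; "joint_vel": joint speeds; "joint_torque": joint torques, N m; "eef_pos": TCP position; "tool_rot": TCP orientation; "contact_force": force on the tool from outside, world axes, zero at the start; "torque": the same for the moment, N m; "gripper_width": opening from 0.0 (shut) to 1.0 (fully open).
Only numpy, scipy, OpenCV 4.12 (cv2) and the standard library are available. Lean on these libraries where they do the work, as an engineer would, in place of code of your own. Each camera call takes 0.05 s, during which the arm holds its last target.

## Task

The filter has been changed: close up the small filter unit. Push its blue drawer fully home until it clicks into its detent, then push both orange rivet pins down flush with their collars to lock it. Leave the mint-capped jar and the glass beaker beside the unit undisturbed, and take the hand away at the end.

Things in the scene. Friction and masses are not known exactly. Their poses are not given: they have to be found in the camera images.
- filter_unit: White bench filter unit fixed to the worktop: housing 150 (x, deep) x 170 (y, wide) x 85 high, a round grey air grille (4 high) on top at the rear. Origin at the centre of its underside; its -x axis points out of the front, where the blue drawer slides, +y is its left seen from the front looking along +x, z is up.
- drawer (a joint): How far the drawer stands open, in m: 0 is fully home, 0.10 the end of its travel; it starts 0.04 to 0.08 open and slides along the unit's x. About 1.5 N moves it; a sprung detent adds up to about 5 N between about 11 and 5 mm open, and from about 3 mm open it draws the drawer home. It stops hard at 0.
- drawer_front (a point): Centre of the flat outer face of the blue drawer front (160 wide, 79 high, from 11 to 90 above the worktop), 50 above the worktop; axes as the unit's, the outward normal is -x. It moves with the drawer. At home it lies 88 in front of the unit's origin. A 150 wide lip, its upper face 91 above the worktop, runs back 58 from the top of the front and carries the two rivets.
- pin_left_top (a point): Centre of the top of the left (+y) rivet pin: an orange round pin head, 12 across, upright in a black collar 24 across whose top is 95 above the worktop. The rivet sits on the drawer's lip 36 behind the drawer's front face and 45 to the left of its middle; it moves with the drawer.
- pin_right_top (a point): The same for the right (-y) rivet, 45 to the right of the drawer's middle.
- pin_left (a joint): How far the left pin is pushed down, in m: 0 to 0.0015 at the start (its top about 7 to 8 above the collar), 0.0075 fully down against its stop (its top 0.5 above the collar, that is flush). It takes 6 to 10 N, more when fast, and stays where it is left. Unless the drawer is home the pin's shank meets the housing's top edge or hangs in front of it and then blocks the drawer.
- pin_right (a joint): The same for the right pin.
- jar_a: Small jar, 47 across, 83 high, mint green cap, standing loose to the right of the unit (a like jar on the left is only scenery); origin at the centre of its underside. To be left alone.
- beaker: Empty glass beaker, 60 across, 66 high, standing loose to the right of the unit, near the jar (their places can be swapped); origin at the centre of its underside. To be left alone.

How it is judged:
By the outcome, as a careful person would: the job done as asked, in the order asked, and still so for the second after the job is handed in, with the robot touching nothing.
It also fails if it takes over 48 s, if anything falls off the work surface, if the arm or the gripper's body presses on something with over 40 N, if the wrist force passes 120 N, or if a joint passes its speed limit or range.

## Working session

There is one attempt and no reset: what is moved stays moved. The work goes in short steps, Python scripts to look and compute and a tool call to move; the robot and the scene stay as the last step left them, time stands still between calls to the robot, and variables do not carry over. Pictures are saved under pics/ and viewed, and the job is handed in when it is done.

Besides the shell and the picture viewer there is one more tool, called after "Request:" as name([rows], argument=value, ...), one row to a line, values as JSON. step_arm: Moves the arm, as the interface text tells. Its arguments: {"type":"object","properties":{"increments":{"type":"array","items":{"type":"array","items":{"type":"number"}}},"force":{"type":"number"}},"required":["increments"]}

```bash
mkdir -p pics; ls; cat > h.py <<'E'
import numpy as np, cv2
from station import bot
def ray(c,uv):
    p=cv2.undistortPoints(np.array([[uv]],float),np.array(c["intrinsics"],float),np.array(c["D"],float)).ravel()
    E=np.array(c["extrinsics"]); d=E[:3,:3]@np.array([p[0],-p[1],-1.]); return E[:3,3],d/np.linalg.norm(d)
def atz(c,uv,z):
    o,d=ray(c,uv); return o+d*(z-o[2])/d[2]
def proj(c,P):
    E=np.array(c["extrinsics"]); q=(np.array(P)-E[:3,3])@E[:3,:3]; q=q*[1,-1,-1]
    return cv2.projectPoints(q.reshape(1,3),np.zeros(3),np.zeros(3),np.array(c["intrinsics"],float),np.array(c["D"],float))[0].ravel()
def tri(c1,u1,c2,u2):
    A=np.zeros((3,3));b=np.zeros(3)
    for c,u in((c1,u1),(c2,u2)):
        o,d=ray(c,u);M=np.eye(3)-np.outer(d,d);A+=M;b+=M@o
    return np.linalg.solve(A,b)
E
python3 - <<'E'
from h import *
print(bot.get_obs())
for n in("scene","top"):
    c=bot.read_camera(n); cv2.imwrite(f"pics/{n}0.png",c["color"][:,:,::-1]); print(n,np.array(c["extrinsics"]).round(3).tolist())
    for t in["filter_unit","drawer_front","pin_left_top","pin_right_top","jar_a","beaker"]:
        for r in bot.place_of(t,n)[:2]:
            u=np.array(r["location"])*[512,384]
            z={"filter_unit":0,"drawer_front":.05,"jar_a":0,"beaker":0}.get(t,.1022)
            print(t,round(r["conf"],2),u.round(1),atz(c,u,z).round(4))
E
```

```text
pics
{'t': 0.0, 'q': array([-1.44709951,  0.47778145,  0.0223305 ,  1.55646406, -0.01148258,
        1.109301  , -0.08307971]), 'joint_vel': array([-0.00021424,  0.00234268, -0.00058946, -0.0003774 , -0.00014062,
        0.00017265, -0.00115577]), 'joint_torque': array([ 7.16026370e-04, -5.96442103e+01,  1.60884205e+00, -2.81196731e+01,
        1.24834399e-02,  9.22757172e-03,  1.16523410e-05]), 'eef_pos': array([0.15494245, 0.65636102, 0.23033273]), 'tool_rot': array([-3.23469783e-05,  1.15610391e-01,  9.93294218e-01, -9.12288039e-04]), 'contact_force': array([ 0.16622303, -0.62693803,  0.16596291]), 'torque': array([ 0.02202122, -0.00167167,  0.08660403]), 'gripper_width': 0.9955903240555325}
scene [[-0.865, 0.356, -0.355, 0.281], [-0.502, -0.583, 0.639, 0.742], [0.02, 0.73, 0.683, 0.655], [0.0, 0.0, 0.0, 1.0]]
filter_unit 0.97 [214.  239.2] [0.6125 0.3051 0.    ]
drawer_front 0.62 [304.4 216.8] [0.4791 0.213  0.05  ]
pin_left_top 0.37 [292.2 216.5] [0.4793 0.2682 0.1022]
pin_right_top 0.56 [283.6 179.6] [0.5323 0.1977 0.1022]
beaker 0.62 [246.9 168.1] [0.6625 0.1062 0.    ]
top [[0.007, 0.997, -0.076, 0.543], [-1.0, 0.009, 0.017, 0.219], [0.018, 0.076, 0.997, 0.928], [0.0, 0.0, 0.0, 1.0]]
filter_unit 0.98 [216.3 189.5] [0.6188 0.3015 0.    ]
drawer_front 0.52 [223.4 241.2] [0.4876 0.2778 0.05  ]
pin_left_top 0.5 [225.7 242.1] [0.4888 0.269  0.1022]
pin_right_top 0.56 [258.9 223. ] [0.5333 0.1926 0.1022]
jar_a 0.84 [297.5 211.2] [0.5636 0.0884 0.    ]
beaker 0.93 [294.6 175.4] [0.6579 0.0959 0.    ]
```

View pics/scene0.png

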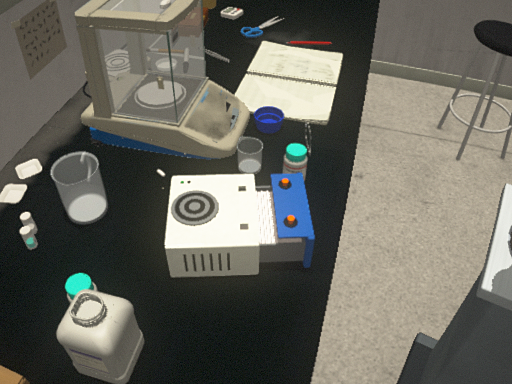

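View pics/top0.png

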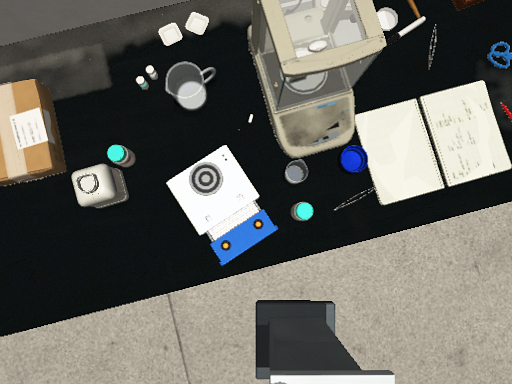

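The unit is yawed about 30°. The pins are at roughly (226,245) and (258,224) in top, and (291,220) and (285,183) in scene. The arm isn't blocking either view. Next I'll refine these by segmenting the orange.

```bash
cat >> h.py <<'E'
def pins():
    C={};U={}
    for n in("scene","top"):
        c=bot.read_camera(n);C[n]=c
        h=cv2.cvtColor(c["color"],cv2.COLOR_RGB2HSV)
        m=cv2.inRange(h,(5,150,140),(22,255,255))
        k,l,s,ce=cv2.connectedComponentsWithStats(m)
        m2={"scene":(260,160,320,260),"top":(200,190,280,270)}[n]
        U[n]=[(ce[i].round(2),s[i,4]) for i in range(1,k) if s[i,4]>=8 and m2[0]<ce[i][0]<m2[2] and m2[1]<ce[i][1]<m2[3]]
        print(n,U[n])
    return C,U
E
python3 - <<'E'
from h import *
C,U=pins()
s=sorted([u for u,_ in U["scene"]],key=lambda u:-u[1]); t=sorted([u for u,_ in U["top"]],key=lambda u:u[0])
P=[]
for a,b in zip(s,t):
    print("tri",tri(C["scene"],a,C["top"],b).round(4),"z=.1: ",atz(C["scene"],a,.1).round(4),atz(C["top"],b,.1).round(4))
    P.append((atz(C["scene"],a,.1)+atz(C["top"],b,.1))/2)
d=P[0]-P[1];print("sep",np.linalg.norm(d),"yaw",np.degrees(np.arctan2(-d[0],d[1])))
y=np.arctan2(-d[0],d[1]);ux=np.array([np.cos(y),np.sin(y),0]);m=(P[0]+P[1])/2
print("mid",m,"front",m-.036*ux)
for o in([.6125,.3051],[.6188,.3015]): print("open", ((np.array(o)-m[:2])@ux[:2])+.036-.088)
# blue/edge check: project model front-lip corners
im=cv2.resize(C["top"]["color"][180:280,150:290,::-1],None,fx=5,fy=5,interpolation=cv2.INTER_CUBIC)
cv2.imwrite("pics/topz.png",im)
im=cv2.resize(C["scene"]["color"][150:290,150:330,::-1],None,fx=4,fy=4,interpolation=cv2.INTER_CUBIC)
cv2.imwrite("pics/scz.png",im)
E
```

```text
scene [(array([284.63, 181.  ]), np.int32(27)), (array([290.33, 218.25]), np.int32(36))]
top [(array([257.75, 223.8 ]), np.int32(20)), (array([225.13, 245.13]), np.int32(23))]
tri [0.4815 0.2703 0.0987] z=.1:  [0.4809 0.2714 0.1   ] [0.4818 0.2703 0.1   ]
tri [0.5314 0.1951 0.0972] z=.1:  [0.5301 0.1978 0.1   ] [0.5314 0.1952 0.1   ]
sep 0.08923901680268038 yaw 33.6291332942249
mid [0.50605107 0.23367656 0.1       ] front [0.47607603 0.21373923 0.1       ]
open 0.07618898314518818
open 0.07944087958278723
```

View pics/topz.png

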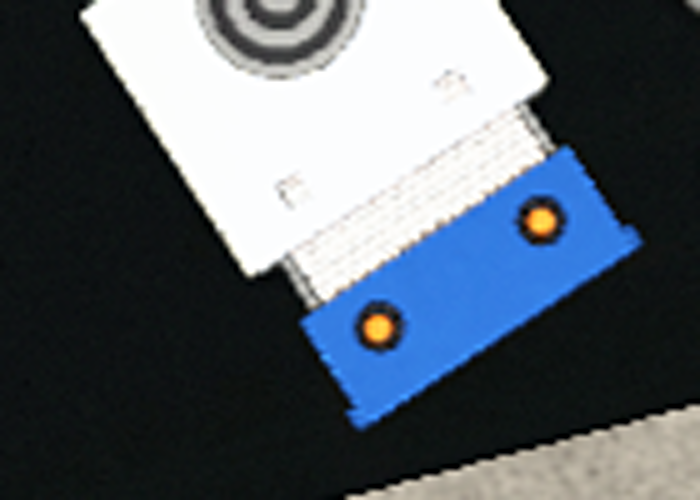

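View pics/scz.png

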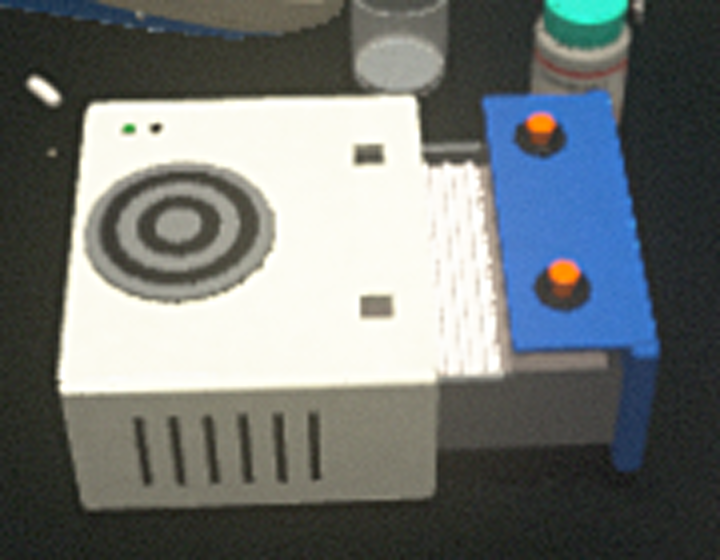

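Request:
step_arm([
  [0.02, -0.034, 0, 0, 0, 3, 1],
  [0.04, -0.068, 0, 0, 0, 6, 1],
  [0.06, -0.102, 0, 0, 0, 10, 1],
  [0.08, -0.136, 0, 0, 0, 14, 1],
  [0.1, -0.17, 0, 0, 0, 18, 1],
  [0.12, -0.204, 0, 0, 0, 22, 1],
  [0.14, -0.238, 0, 0, 0, 26, 1],
  [0.16, -0.272, 0, 0, 0, 30, 1],
  [0.18, -0.306, 0, 0, 0, 34, 1],
  [0.2, -0.34, 0, 0, 0, 38, 1],
])

```text
t: 1.63
eef_pos: [0.3558, 0.3152, 0.2317]
tool_rot: [0.0, -0.216, 0.976, 0.0]
contact_force: [0.3, 0.0, 0.3]
gripper_width: -0.004
```

Request:
step_arm([
  [0.02, -0.034, 0, 0, 0, 3, 1],
  [0.04, -0.068, 0, 0, 0, 6, 1],
  [0.06, -0.102, 0, 0, 0, 8.8, 1],
  [0.075, -0.133, 0, 0, 0, 8.8, 1],
  [0.075, -0.133, -0.03, 0, 0, 8.8, 1],
  [0.075, -0.133, -0.065, 0, 0, 8.8, 1],
  [0.075, -0.133, -0.1, 0, 0, 8.8, 1],
  [0.075, -0.133, -0.1, 0, 0, 8.8, 1],
])

```text
t: 2.3
eef_pos: [0.4265, 0.1818, 0.1265]
tool_rot: [-0.005, -0.288, 0.958, -0.001]
contact_force: [-1.0, 0.8, -0.7]
gripper_width: 0.004
```

```bash
python3 - <<'E'
from h import *
for n in("scene","top"):
    c=bot.read_camera(n); cv2.imwrite(f"pics/{n}1.png",c["color"][:,:,::-1])
o=bot.get_obs();print(o["t"],o["q"].round(2),o["eef_pos"],o["tool_rot"],o["contact_force"])
E
```

```text
2.4 [-0.67  0.27  0.16  2.14 -0.06  0.73  1.68] [0.42958537 0.18364296 0.13126458] [-1.18265287e-03 -2.88334174e-01  9.57529037e-01 -3.86674733e-04] [-0.0490781   0.31607708  0.54024419]
```

View pics/scene1.png

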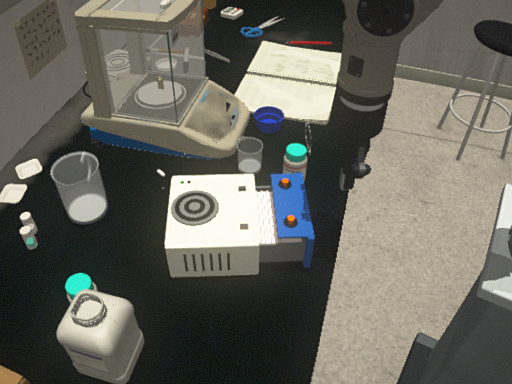

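View pics/top1.png

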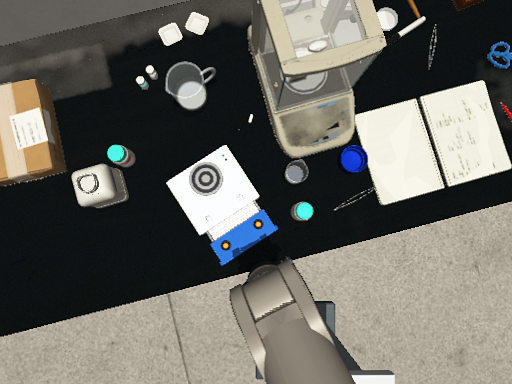

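Request:
step_arm([
  [0, 0, -0.036, 0, 0, 0, 1],
  [0, 0, -0.072, 0, 0, 0, 1],
  [0.0083, 0.0055, -0.072, 0, 0, 0, 1],
  [0.0167, 0.011, -0.072, 0, 0, 0, 1],
  [0.025, 0.0166, -0.072, 0, 0, 0, 1],
  [0.0317, 0.021, -0.072, 0, 0, 0, 1],
  [0.0367, 0.0243, -0.072, 0, 0, 0, 1],
  [0.0417, 0.0276, -0.072, 0, 0, 0, 1],
  [0.05, 0.0331, -0.072, 0, 0, 0, 1],
])

```text
t: 3.15
eef_pos: [0.48, 0.2169, 0.06]
tool_rot: [-0.0, -0.288, 0.958, -0.0]
contact_force: [-1.7, -2.2, 2.1]
gripper_width: -0.0
```

Request:
step_arm([
  [0.005, 0.0033, 0, 0, 0, 0, 1],
  [0.01, 0.0066, 0, 0, 0, 0, 1],
  [0.015, 0.0099, 0, 0, 0, 0, 1],
  [0.02, 0.0132, 0, 0, 0, 0, 1],
  [0.025, 0.0166, 0, 0, 0, 0, 1],
  [0.03, 0.0199, 0, 0, 0, 0, 1],
  [0.035, 0.0232, 0, 0, 0, 0, 1],
  [0.0375, 0.0248, 0, 0, 0, 0, 1],
  [0.0375, 0.0248, 0, 0, 0, 0, 1],
])

```text
t: 3.9
eef_pos: [0.5185, 0.2425, 0.0593]
tool_rot: [0.001, -0.288, 0.957, 0.0]
contact_force: [0.3, 0.7, -0.3]
gripper_width: 0.0
```

```bash
python3 - <<'E'
from h import *
for n in("scene","top"):
    c=bot.read_camera(n); cv2.imwrite(f"pics/{n}2.png",c["color"][:,:,::-1])
o=bot.get_obs();print(o["t"],o["eef_pos"],o["contact_force"])
E
```

```text
4.0 [0.5178242  0.24195216 0.0592748 ] [-0.24600392  0.14299324 -0.32218449]
```

View pics/scene2.png

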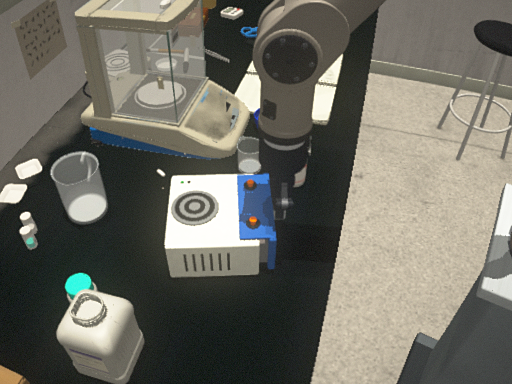

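The scene picture shows the drawer nearly shut, with the pins at about (250,184) and (253,222) and a small gap left. I'll push on through the detent.

Request:
step_arm([
  [0.0025, 0.0017, 0, 0, 0, 0, 1],
  [0.005, 0.0033, 0, 0, 0, 0, 1],
  [0.0075, 0.005, 0, 0, 0, 0, 1],
  [0.01, 0.0066, 0, 0, 0, 0, 1],
  [0.01, 0.0066, 0, 0, 0, 0, 1],
])

```text
t: 4.42
eef_pos: [0.5278, 0.2486, 0.0593]
tool_rot: [0.0, -0.288, 0.958, 0.0]
contact_force: [-0.0, -0.0, 0.2]
gripper_width: 0.001
```

Request:
step_arm([
  [0.0017, 0.0011, 0, 0, 0, 0, 1],
  [0.0033, 0.0022, 0, 0, 0, 0, 1],
  [0.005, 0.0033, 0, 0, 0, 0, 1],
  [0.005, 0.0033, 0, 0, 0, 0, 1],
])

```text
t: 4.75
eef_pos: [0.5307, 0.2506, 0.059]
tool_rot: [-0.002, -0.288, 0.958, -0.001]
contact_force: [-6.6, -3.3, 5.5]
gripper_width: 0.002
```

Request:
step_arm([
  [0.0017, 0.0011, 0, 0, 0, 0, 1],
  [0.0033, 0.0022, 0, 0, 0, 0, 1],
  [0.0033, 0.0022, 0, 0, 0, 0, 1],
])

```text
t: 5.0
eef_pos: [0.5307, 0.2505, 0.0584]
tool_rot: [-0.006, -0.288, 0.958, -0.001]
contact_force: [-15.9, -9.9, 13.9]
gripper_width: 0.0
```

Request:
step_arm([
  [0.0017, 0.0011, 0, 0, 0, 0, 1],
  [0.0033, 0.0022, 0, 0, 0, 0, 1],
  [0.0033, 0.0022, 0, 0, 0, 0, 1],
])

```text
t: 5.25
eef_pos: [0.5306, 0.2504, 0.0581]
tool_rot: [-0.01, -0.288, 0.958, -0.002]
contact_force: [-26.1, -15.2, 24.7]
gripper_width: 0.001
```

Request:
step_arm([
  [-0.006, -0.004, 0, 0, 0, 0, 1],
  [-0.015, -0.01, 0, 0, 0, 0, 1],
  [-0.03, -0.02, 0, 0, 0, 0, 1],
  [-0.045, -0.03, 0.01, 0, 0, 0, 1],
  [-0.045, -0.03, 0.04, 0, 0, 0, 1],
  [-0.045, -0.03, 0.08, 0, 0, 0, 1],
  [-0.045, -0.03, 0.1, 0, 0, 0, 1],
  [-0.045, -0.03, 0.1, 0, 0, 0, 1],
])

```text
t: 5.92
eef_pos: [0.4976, 0.2279, 0.1645]
tool_rot: [0.005, -0.288, 0.958, 0.001]
contact_force: [1.0, 0.6, 0.0]
gripper_width: 0.001
```

```bash
sed -i 's/"scene":(260,160,320,260),"top":(200,190,280,270)/"scene":(225,160,320,260),"top":(190,170,280,270)/' h.py; python3 - <<'E'
from h import *
C,U=pins()
for n in C:
    cv2.imwrite(f"pics/{n}3.png",C[n]["color"][:,:,::-1])
    for u,_ in U[n]: print(n,u,atz(C[n],u,.1).round(4))
im=cv2.resize(C["scene"]["color"][150:290,150:330,::-1],None,fx=4,fy=4,interpolation=cv2.INTER_CUBIC)
cv2.imwrite("pics/scz3.png",im)
im=cv2.resize(C["top"]["color"][140:280,150:320,::-1],None,fx=4,fy=4,interpolation=cv2.INTER_CUBIC)
cv2.imwrite("pics/topz3.png",im)
o=bot.get_obs();print(o["t"],o["eef_pos"],o["contact_force"])
E
```

```text
scene [(array([241.58, 182.64]), np.int32(33)), (array([243.64, 220.31]), np.int32(45))]
top [(array([240.  , 196.25]), np.int32(20)), (array([207.3 , 217.55]), np.int32(20))]
scene [241.58 182.64] [0.5924 0.2407 0.1   ]
scene [243.64 220.31] [0.5433 0.3143 0.1   ]
top [240.   196.25] [0.5952 0.2371 0.1   ]
top [207.3  217.55] [0.545  0.3125 0.1   ]
6.0167 [0.49504455 0.2267918  0.16031024] [ 0.46269621 -0.17381387 -0.12116327]
```

View pics/scz3.png

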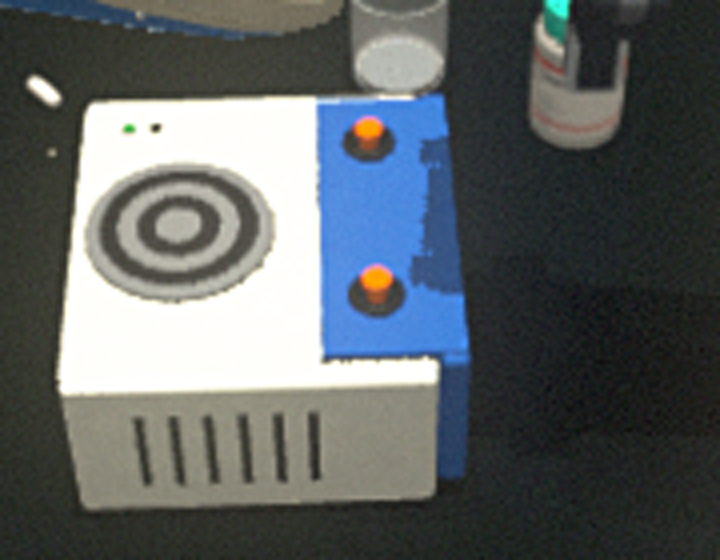

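View pics/topz3.png

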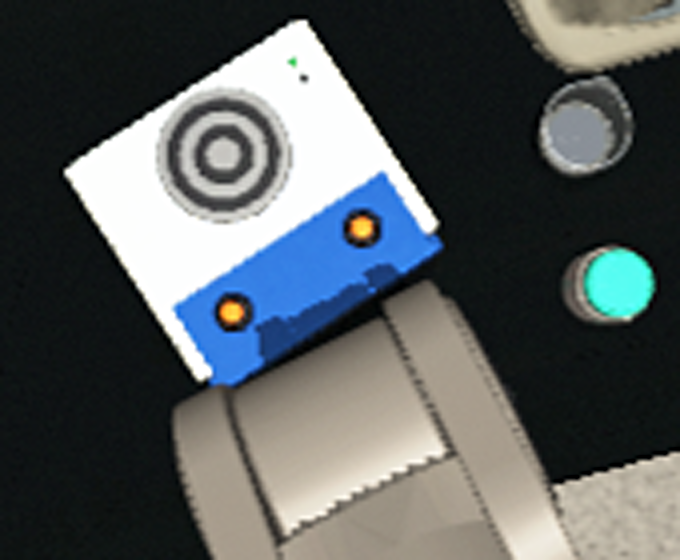

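```bash
python3 - <<'E'
from h import *
c=bot.read_camera("top")
K=[atz(c,np.array(u)/4+[150,140],.085)[:2] for u in[(65,172),(302,20),(437,235),(200,380)]]
for k in K: print(k.round(4))
x=(K[2]-K[1]+K[3]-K[0]);x=-x/np.linalg.norm(x)
print("yaw",np.degrees(np.arctan2(x[1],x[0])),"len",np.linalg.norm(K[2]-K[1]),np.linalg.norm(K[3]-K[0]),np.linalg.norm(K[0]-K[1]))
for p in([.5952,.2371],[.545,.3125]): print("rear-pin",((K[0]+K[1])/2-p)@x,"pin-front edge",(np.array(p)-(K[2]+K[3])/2)@x)
E
```

```text
[0.6263 0.4131]
[0.7193 0.2736]
[0.5906 0.1916]
[0.5039 0.3307]
yaw 33.22130269617797 len 0.15260828633298526 0.14752040852160134 0.1677397527274312
rear-pin 0.12313558647215328 pin-front edge 0.026916151157248193
rear-pin 0.1238212101757427 pin-front edge 0.026230527453658774
```

The drawer moved 76 mm to a hard stop. The housing and pin geometry agree that it is home. Now the right pin.

Request:
step_arm([
  [0.03, 0.004, 0, 0, 0, 0, 1],
  [0.06, 0.008, 0, 0, 0, 0, 1],
  [0.09, 0.011, 0, 0, 0, 0, 1],
  [0.099, 0.012, 0, 0, 0, 0, 1],
  [0.099, 0.012, -0.02, 0, 0, 0, 1],
  [0.099, 0.012, -0.04, 0, 0, 0, 1],
  [0.099, 0.012, -0.048, 0, 0, 0, 1],
  [0.099, 0.012, -0.048, 0, 0, 0, 1],
])

```text
t: 6.73
eef_pos: [0.5906, 0.2373, 0.1077]
tool_rot: [-0.003, -0.288, 0.957, -0.001]
contact_force: [-0.7, 0.2, 0.9]
gripper_width: -0.003
```

```bash
python3 - <<'E'
from h import *
o=bot.get_obs();print(o["t"],o["eef_pos"],o["contact_force"])
c=bot.read_camera("scene")
im=cv2.resize(c["color"][110:270,150:350,::-1],None,fx=4,fy=4,interpolation=cv2.INTER_CUBIC)[:600]
cv2.imwrite("pics/s4.png",im)
E
```

```text
6.7333 [0.59057126 0.23727053 0.10772045] [-0.7404537   0.16206665  0.88201943]
```

View pics/s4.png

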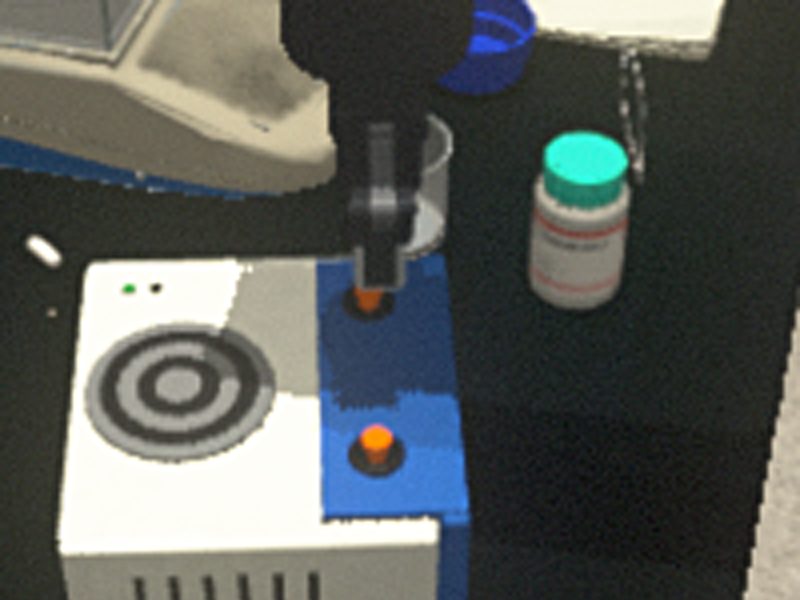

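The tip is above the right pin, which shows just below it at (368,297) in the crop, and sits slightly toward the front. I'll nudge it back 2 mm and press.

Request:
step_arm([
  [0.002, 0.001, 0, 0, 0, 0, 1],
  [0.002, 0.001, -0.002, 0, 0, 0, 1],
  [0.002, 0.001, -0.004, 0, 0, 0, 1],
  [0.002, 0.001, -0.006, 0, 0, 0, 1],
  [0.002, 0.001, -0.008, 0, 0, 0, 1],
  [0.002, 0.001, -0.01, 0, 0, 0, 1],
  [0.002, 0.001, -0.01, 0, 0, 0, 1],
])

```text
t: 7.37
eef_pos: [0.5952, 0.2392, 0.1013]
tool_rot: [0.0, -0.288, 0.958, 0.0]
contact_force: [-0.1, -0.1, 0.1]
gripper_width: -0.001
```

Request:
step_arm([
  [0, 0, -0.002, 0, 0, 0, 1],
  [0, 0, -0.004, 0, 0, 0, 1],
  [0, 0, -0.004, 0, 0, 0, 1],
])

```text
t: 7.62
eef_pos: [0.5952, 0.2392, 0.0977]
tool_rot: [0.0, -0.288, 0.958, 0.0]
contact_force: [-1.6, 0.1, 2.5]
gripper_width: -0.002
```

Request:
step_arm([
  [0, 0, -0.0015, 0, 0, 0, 1],
  [0, 0, -0.003, 0, 0, 0, 1],
  [0, 0, -0.003, 0, 0, 0, 1],
])

```text
t: 7.87
eef_pos: [0.5953, 0.2392, 0.0955]
tool_rot: [0.0, -0.288, 0.958, 0.0]
contact_force: [-2.8, -1.6, 10.0]
gripper_width: 0.005
```

Request:
step_arm([
  [0, 0, -0.0015, 0, 0, 0, 1],
  [0, 0, -0.003, 0, 0, 0, 1],
  [0, 0, -0.003, 0, 0, 0, 1],
])

```text
t: 8.12
eef_pos: [0.5955, 0.2392, 0.0951]
tool_rot: [0.0, -0.288, 0.958, 0.0]
contact_force: [-9.6, -4.3, 28.2]
gripper_width: -0.002
```

Request:
step_arm([
  [0, 0, 0.015, 0, 0, 0, 1],
  [0, 0, 0.04, 0, 0, 0, 1],
  [-0.03, -0.02, 0.06, 0, 0, 0, 1],
  [-0.06, -0.04, 0.06, 0, 0, 0, 1],
  [-0.09, -0.06, 0.06, 0, 0, 0, 1],
  [-0.09, -0.06, 0.06, 0, 0, 0, 1],
])

```text
t: 8.62
eef_pos: [0.4985, 0.1738, 0.1501]
tool_rot: [-0.004, -0.287, 0.958, -0.001]
contact_force: [-0.8, 0.0, -0.8]
gripper_width: 0.002
```

```bash
python3 - <<'E'
from h import *
C,U=pins()
for n in C:
    for u,_ in U[n]: print(n,u,atz(C[n],u,.1).round(4))
o=bot.get_obs();print(o["t"],o["eef_pos"],o["contact_force"])
a=cv2.resize(C["scene"]["color"][150:250,210:290,::-1],None,fx=5,fy=5,interpolation=cv2.INTER_CUBIC)
b=cv2.resize(C["top"]["color"][150:250,190:265,::-1],None,fx=5,fy=5,interpolation=cv2.INTER_CUBIC)
cv2.imwrite("pics/s5.png",np.hstack([a,b]))
E
```

```text
scene [(array([241.6, 184.2]), np.int32(35)), (array([243.63, 220.26]), np.int32(43))]
top [(array([239.94, 196.41]), np.int32(17)), (array([207.3 , 217.55]), np.int32(20))]
scene [241.6 184.2] [0.5903 0.2441 0.1   ]
scene [243.63 220.26] [0.5433 0.3142 0.1   ]
top [239.94 196.41] [0.5949 0.2372 0.1   ]
top [207.3  217.55] [0.545  0.3125 0.1   ]
8.7167 [0.50413769 0.17829246 0.15142818] [-0.1993792   1.00200357  0.45659686]
```

View pics/s5.png

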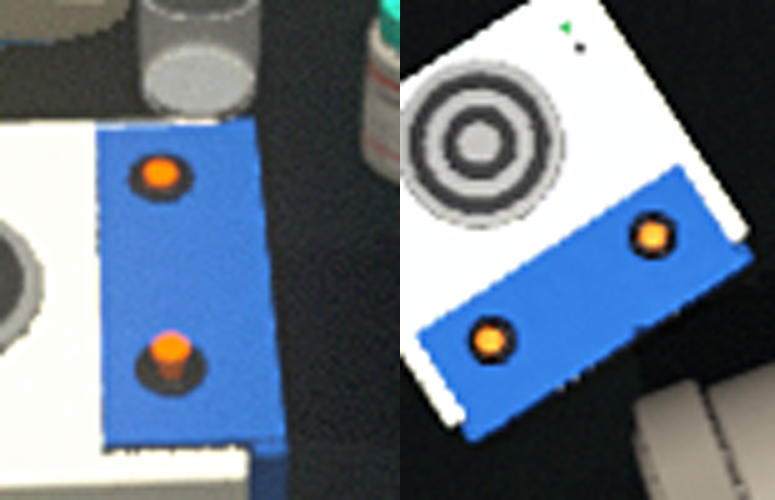

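The right pin is flush and centred in its collar, and the left pin still stands up. The drawer hasn't moved. Now the left pin.

Request:
step_arm([
  [0.01, 0.033, 0, 0, 0, 0, 1],
  [0.02, 0.066, 0, 0, 0, 0, 1],
  [0.03, 0.1, 0, 0, 0, 0, 1],
  [0.041, 0.135, 0, 0, 0, 0, 1],
  [0.041, 0.135, -0.02, 0, 0, 0, 1],
  [0.041, 0.135, -0.036, 0, 0, 0, 1],
  [0.041, 0.135, -0.042, 0, 0, 0, 1],
  [0.041, 0.135, -0.046, 0, 0, 0, 1],
  [0.041, 0.135, -0.049, 0, 0, 0, 1],
  [0.041, 0.135, -0.049, 0, 0, 0, 1],
])

```text
t: 9.55
eef_pos: [0.5467, 0.3142, 0.1026]
tool_rot: [0.0, -0.288, 0.958, 0.0]
contact_force: [0.2, -0.6, -0.8]
gripper_width: -0.001
```

```bash
python3 - <<'E'
from h import *
o=bot.get_obs();print(o["t"],o["eef_pos"],o["contact_force"])
c=bot.read_camera("scene")
im=cv2.resize(c["color"][130:260,190:310,::-1],None,fx=4,fy=4,interpolation=cv2.INTER_CUBIC)
cv2.imwrite("pics/s6.png",im)
E
```

```text
9.55 [0.54668358 0.31423553 0.10263914] [ 0.21733005 -0.56719587 -0.83741549]
```

View pics/s6.png

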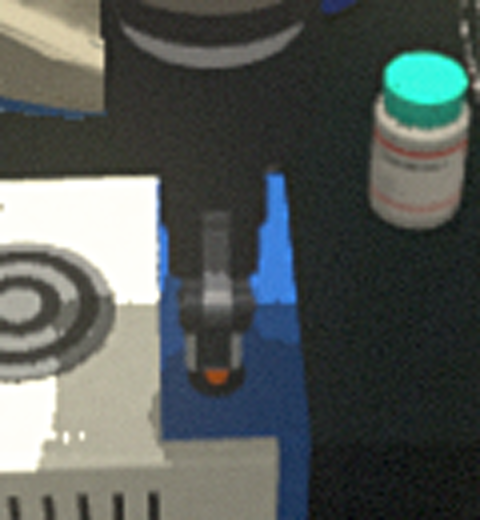

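The tip is centred over the left pin, at (216,372) in the crop. Pressing it now.

Request:
step_arm([
  [0, 0, -0.0015, 0, 0, 0, 1],
  [0, 0, -0.003, 0, 0, 0, 1],
  [0, 0, -0.0045, 0, 0, 0, 1],
  [0, 0, -0.006, 0, 0, 0, 1],
  [0, 0, -0.0075, 0, 0, 0, 1],
  [0, 0, -0.0075, 0, 0, 0, 1],
])

```text
t: 10.1
eef_pos: [0.5471, 0.3143, 0.0961]
tool_rot: [0.001, -0.288, 0.958, 0.0]
contact_force: [-0.9, -1.0, 3.7]
gripper_width: 0.0
```

Request:
step_arm([
  [0, 0, -0.0015, 0, 0, 0, 1],
  [0, 0, -0.003, 0, 0, 0, 1],
  [0, 0, -0.0035, 0, 0, 0, 1],
  [0, 0, -0.0035, 0, 0, 0, 1],
])

```text
t: 10.43
eef_pos: [0.5473, 0.3144, 0.0952]
tool_rot: [0.001, -0.288, 0.958, 0.001]
contact_force: [-7.5, -4.2, 24.4]
gripper_width: 0.005
```

The force rose to 24 N at the stop, at the same height as the right pin. I'll retract and look.

Request:
step_arm([
  [0, 0, 0.015, 0, 0, 0, 1],
  [0, 0, 0.045, 0, 0, 0, 1],
  [-0.03, -0.02, 0.075, 0, 0, 0, 1],
  [-0.06, -0.04, 0.1, 0, 0, 0, 1],
  [-0.09, -0.06, 0.12, 0, 0, 0, 1],
  [-0.11, -0.07, 0.12, 0, 0, 0, 1],
  [-0.11, -0.07, 0.12, 0, 0, 0, 1],
  [-0.11, -0.07, 0.12, 0, 0, 0, 1],
])

```text
t: 11.1
eef_pos: [0.4357, 0.2438, 0.2123]
tool_rot: [0.001, -0.288, 0.958, 0.001]
contact_force: [-0.4, -0.3, 0.8]
gripper_width: -0.004
```

```bash
python3 - <<'E'
from h import *
C,U=pins()
for n in C:
    for u,_ in U[n]: print(n,u,atz(C[n],u,.0955).round(4))
o=bot.get_obs();print(o["t"],o["eef_pos"],o["contact_force"])
a=cv2.resize(C["scene"]["color"][130:250,210:310,::-1],None,fx=4,fy=4,interpolation=cv2.INTER_CUBIC)
b=cv2.resize(C["top"]["color"][140:260,190:290,::-1],None,fx=4,fy=4,interpolation=cv2.INTER_CUBIC)
cv2.imwrite("pics/s7.png",np.hstack([a,b]))
for t in("jar_a","beaker"):
    for r in bot.place_of(t,"top")[:1]: print(t,r["conf"],np.array(r["location"])*[512,384])
E
```

```text
scene [(array([241.68, 184.26]), np.int32(34)), (array([243.61, 222.11]), np.int32(44))]
top [(array([239.94, 196.41]), np.int32(17)), (array([207.81, 217.57]), np.int32(21))]
scene [241.68 184.26] [0.5926 0.2401 0.0955]
scene [243.61 222.11] [0.5434 0.3142 0.0955]
top [239.94 196.41] [0.5952 0.2373 0.0955]
top [207.81 217.57] [0.545  0.3118 0.0955]
11.2 [0.4369173  0.24475659 0.21159085] [-0.04342497  0.51473083 -0.69831159]
jar_a 0.83 [298.9056 208.896 ]
beaker 0.97 [294.912  174.6816]
```

View pics/s7.png

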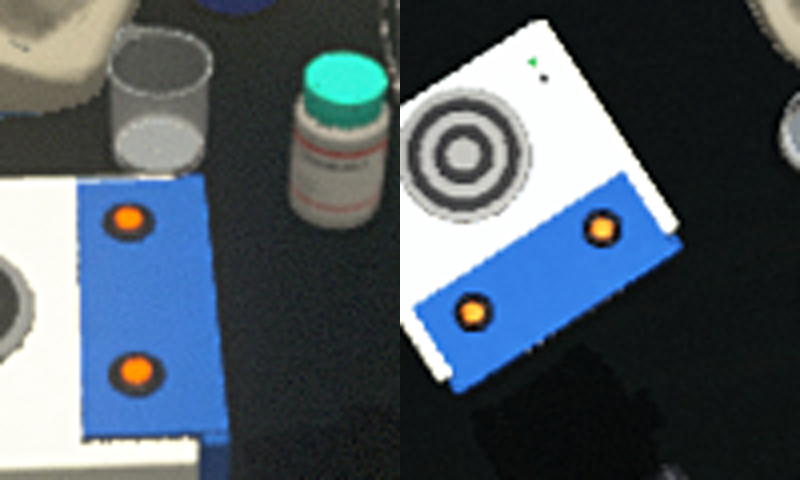

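Both pins look flush, with the drawer home. One last check that the jar and beaker haven't moved, then I'll hand in.

```bash
python3 - <<'E'
from h import *
r={}
for n,w in(("scene",(230,130,312,180)),("top",(280,155,318,225))):
    c=bot.read_camera(n)["color"]; a=cv2.imread(f"pics/{n}0.png")[:,:,::-1]
    for nm,im in(("before",a),("now",c)):
        h=cv2.cvtColor(np.ascontiguousarray(im),cv2.COLOR_RGB2HSV)[w[1]:w[3],w[0]:w[2]]
        ys,xs=np.nonzero(cv2.inRange(h,(75,100,80),(95,255,255))); print(n,nm,"cap",xs.mean()+w[0],ys.mean()+w[1],len(xs))
    x0,y0,x1,y1=(235,135,266,168) if n=="scene" else (282,157,310,186)
    print("beaker diff",np.abs(c[y0:y1,x0:x1].astype(int)-a[y0:y1,x0:x1]).mean())
print(bot.hand_in())
E
```

```text
scene before cap 295.74328358208953 151.62089552238805 335
scene now cap 295.6786786786787 151.53753753753753 333
beaker diff 3.7432388400130336
top before cap 304.37974683544303 210.55696202531647 237
top now cap 304.3125 210.33333333333334 240
beaker diff 3.531609195402299
the job is handed in; nothing more can be done
None
```

The filter unit is closed up and the job is handed in: the drawer is fully home and both rivet pins are down flush. It took about 11 s of the 48 s allowed.

- **Drawer:** I pushed it about 76 mm until it stopped hard, with the push force reaching about 30 N. It did not move after I backed off or while I pressed the pins. I did not see the detent as a separate force peak. "Home" rests on the hard stop, the distance travelled, and the pin positions against the housing, which agreed to about 3.5 mm.
- **Pins:** I pressed the right one, then the left, each to its stop at about 24–28 N. The fingertip stopped at z ≈ 0.095 m both times. Both cameras then showed the pin heads flush in their collars.
- **Jar and beaker:** The jar's cap is within 0.3 pixel of where it started in both pictures. The beaker area shows only small picture differences (about 3.5–3.7 grey levels on average). The place-finding network put the jar about 2 pixels off its first reading, which I take as noise because the cap had not moved.
- **Hand:** It ended clear of everything, about 0.21 m above the worktop and in front of the unit, with no contact force.

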